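# Put the block away in the touch drawer

### The arm

A 6-joint arm with a two-finger parallel gripper is mounted at the origin on a cart in front of the work surface, level with it; the furniture and walls round the work are solid. World frame = base frame: x ahead of the robot, y to its left, z up, the work surface at z = 0. Lengths are in m, angles in rad, forces in N, time in s.
With the tool pointing down it reaches from about 0.35 to 0.775 m from the base axis. Payload 7.3 kg.
Tool frame: the origin (TCP) lies midway between the tips of the shut fingers; the grasp point (between the pads) lies 19 mm behind it (r.pinch_z is the distance from the TCP to the grasp point, in m); z points along the fingers, y is the line along which they close (so a half turn about z gives the same grasp; the last joint's range is limited). The gripper opens to 92 mm and grips with 3 to 60 N. Pads are 19 mm wide; open, the fingers measure 130 mm over their backs; the gripper's body (75 mm by 190 mm) begins 47 mm behind the grasp point.
Start: joints at [1.148, 0.342, 1.524, -0, 1.275, -0.146], TCP at [0.143, 0.505, 0.227] pointing down, gripper open.
Joint ranges: [-2.53, 2.53], [-0.77, 2.02], [0.04, 2.7], [-1, 4.14], [0.28, 2.66], [-3.11, 3.11]. Speed limits (rad/s): [2.57, 2.57, 3.14, 3.14, 3.14, 3.14].

### API

Orientations are given as a 3x3 rotation matrix whose columns are the frame's x, y, z axes.
In Python, from rig import observe, get_image, calibration, workorder, r gives the robot as it stands.
- The arm moves only by the tool servo_tool, never from a script. Its argument "rows" is a list of rows, each a list of 4 numbers: the shift along the tool's x, y, z in mm, then the turn about the tool's z in degrees. A call has 1 to 10 rows; each row is the pose to reach, as a shift and turn from the pose commanded when the call began, along the tool's axes at that moment; what a row does not reach only later rows make up. A row lasts 1/8 s, in which the tool goes at most 62.5 mm and 10.7 degrees, less where a joint would pass 70% of its speed; a pose out of reach is approached as far as the arm can. A call with a gripper value outside its range is refused whole. "grip" is the finger opening in mm, from 0 to 91.8, set as the call begins (left out, the last holds). The fingers move at their own pace and stop on an object; "newtons" is the grip in N (left out, the last holds). Time passes only in rows, so rows that repeat a pose let the fingers close. It gives the time, the measured TCP pose, the force, the opening and the grip force at its end, in the units of the state.
- observe(): the state, without advancing time (a new reading comes with each control period).
- get_image(name): name is "scene" or "side" or "wrist"; returns the picture (480x640x3 uint8, red, green, blue); there is no depth.
- calibration(name): a dict with "camera_matrix" (3x3 intrinsics, pixels), "position" and "rotation" of the camera in the world. Camera axes: x right, y up, looking along -z (the intrinsics and any distortion apply to the point x, -y, -z); pixel columns grow to the right and rows downward; lengths in m; the calibration is good to about 2 mm. The wrist camera is an equidistant fisheye: a pixel r from the principal point sees the ray r / f radians off the axis. A picture is of the moment at which its call begins: read the wrist's pose just before it. calibration takes no time and is no camera call; for the wrist camera it gives the pose at the moment of the call.
- workorder.hand_in(): hands the job in; it is judged then, once.
The state is a dict: "time_s": time; "qpos": joint angles; "joint_vel": joint speeds; "joint_torque": joint torques, N m; "eef_pos": TCP position; "ee_rot": TCP orientation; "ft_force": force on the tool from outside, world axes, zero at the start; "wrist_torque": the same for the moment, N m; "gripper_width": finger opening in m; "grasp_force": force on a finger pad.
Only numpy, scipy, OpenCV 4.12 (cv2) and the standard library are available. Lean on these libraries where they do the work, as an engineer would, in place of code of your own. Each camera call takes 0.05 s, during which the arm holds its last target. There are 200 camera calls.

### The job

Press the green drawer of the little cabinet so that its touch catch lets go and it springs open, lay the beech block flat in it without dropping it, and press the drawer in again until the catch holds it. Check that it has stayed: at the end both drawers must be shut with the block inside the green one, and the tools lying about left where they are.

Things in the scene. Friction and masses are not known exactly. Their poses are not given: they have to be found in the camera images.
- cabinet: Fixed cabinet, 352 mm wide (y), 178 deep (x), 204 high: two handleless drawers side by side, an open shelf with tins above. Origin: bottom of its front face, mid-width; x points into the cabinet, y along the front, z up. From 98 mm up it stands back only 20 mm from the drawer fronts, so an upright gripper hits it: press with the tool leaning back to the robot 20 to 45 degrees.
- green_drawer (a joint): Travel of the green-fronted drawer (left or right one), m: shut on its catch 0 to 0.002, 0.115 fully out (along the cabinet's -x), -0.008 pressed in to its rigid stop. Pressed in to -0.004 or further and let go, it springs fully out in about a second if it was shut, or stays caught shut if it was open. Its spring pushes outward with 3 N when open, 8 N when shut; damping 22 N per m/s.
- blue_drawer (a joint): Travel of the blue-fronted drawer beside it, same mechanism and values. It is shut at the start and must be shut at the end; if pressed by mistake, it springs out.
- green_front (a point): Middle of the outer face of the green drawer front, 45 mm above the table; moves with the drawer; axes as the cabinet's. The front is 157 mm wide (y), 72 high (z 12 to 84 mm over the table), 14 thick, flush with the cabinet's face when shut; pressed, it enters the opening. Press here.
- blue_front (a point): The same point of the blue drawer.
- green_floor (a point): On the green drawer's inner floor, 23 mm above the table, 64 mm behind the front's outer face, mid-width; moves with the drawer; axes as the cabinet's. Inside the drawer is 134 mm wide (y), 130 long (x -50 to +80 mm from here); when it is out, x over +51 mm is under the cabinet. Side and back walls 40 mm high over the floor, front 61.
- block: Beech block (offcut), 55 mm along its x, 80 mm along its y, 32 mm high, about 0.12 kg, lying on the table. Origin: centre of its underside. It goes into the drawer with its long side along the drawer's x, held across the 55 mm.
- pliers: Pliers with red grips, 160 mm long, lying on the table; leave alone. Origin: centre of its underside; long along its y.
- caliper: Steel slide calliper, 164 mm long, 8 mm thick, lying on the table; leave alone. Origin: centre of its underside; long along its y.
Things that resemble listed ones, but are neither listed nor needed, are in the scene too. Of the things that look like the block, the smallest one is meant.

How it is judged:
By the outcome, as a careful person would: the job done as asked, in the order asked, and still so for the second after the job is handed in, with the robot touching nothing.
It also fails if it takes over 72 s, if anything falls off the work surface, if the arm or the gripper's body presses on something with over 40 N, if the wrist force passes 120 N, or if a joint passes its speed limit or range.

## Working session

There is one attempt and no reset: what is moved stays moved. The work goes in short steps, Python scripts to look and compute and a tool call to move; the robot and the scene stay as the last step left them, time stands still between calls to the robot, and variables do not carry over. Pictures are saved under pics/ and viewed, at most 10 in all, crops included, and the job is handed in when it is done.

Besides the shell and the picture viewer there is one more tool, called after "Request:" as name(argument=value, ...) on one line, values as JSON. servo_tool: Moves the arm, as the interface text tells. Its arguments: {"type":"object","properties":{"rows":{"type":"array","items":{"type":"array","items":{"type":"number"}}},"grip":{"type":"number"},"newtons":{"type":"number"}},"required":["rows"]}

```bash
mkdir -p pics; ls
python3 - <<'E'
from rig import *
import cv2,numpy as np
s=observe();print(s['time_s'],s['eef_pos'],s['ee_rot'],s['gripper_width'],r.pinch_z)
for n in("scene","side"):
    cv2.imwrite(f"pics/{n}0.png",get_image(n)[:,:,::-1]);c=calibration(n);print(n,c)
E
```

```text
pics
0.0 [0.14332635 0.50464895 0.22605395] [[-9.61917497e-01  2.73339282e-01 -6.04415583e-04]
 [ 2.73339877e-01  9.61916505e-01 -1.39592259e-03]
 [ 1.99836846e-04 -1.50797325e-03 -9.99998843e-01]] 0.09199828551892322 0.0188
scene {'camera_matrix': array([[569.20243211,   0.        , 320.37786577],
       [  0.        , 569.20243211, 248.50705052],
       [  0.        ,   0.        ,   1.        ]]), 'position': array([-0.18112843, -0.88539615,  0.59482549]), 'rotation': array([[ 0.7636833 ,  0.28251628, -0.58049321],
       [-0.64551845,  0.34764239, -0.68003728],
       [ 0.00968245,  0.89405219,  0.44785816]])}
side {'camera_matrix': array([[570.01825588,   0.        , 309.90237426],
       [  0.        , 570.01825588, 249.42775208],
       [  0.        ,   0.        ,   1.        ]]), 'position': array([0.44431983, 1.08189108, 0.5024295 ]), 'rotation': array([[-9.98119248e-01,  2.25917254e-02, -5.69875546e-02],
       [-6.13022621e-02, -3.67986932e-01,  9.27807982e-01],
       [-9.89221468e-06,  9.29556471e-01,  3.68679763e-01]])}
```

View pics/scene0.png

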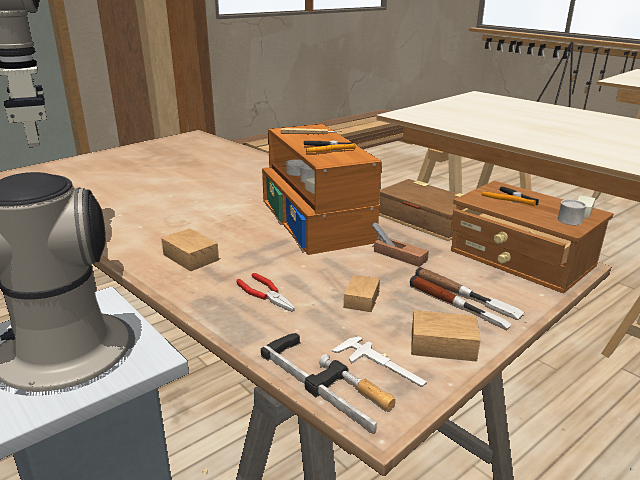

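View pics/side0.png

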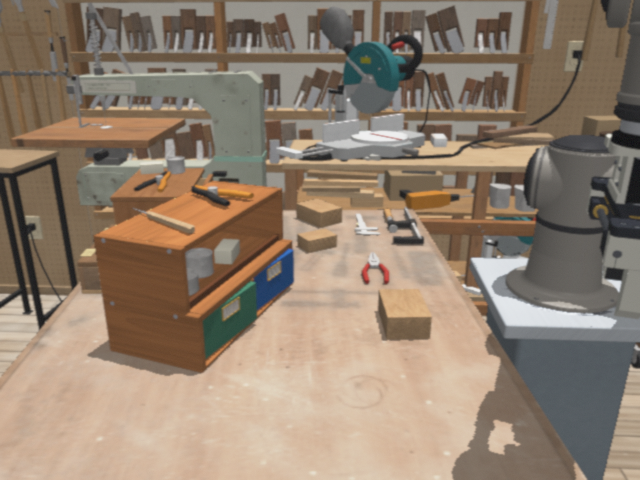

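Things that could be taken for the block, in scene pixels: the block at (190,249), the one at (361,293) and the one at (446,335). The middle one, (361,293), looks smallest. It appears at (317,240) in the side view. I'll check it in a close crop together with the drawer fronts.

Run:
```python
import cv2,numpy as np
a=cv2.imread("pics/scene0.png");b=cv2.imread("pics/side0.png")
def t(im,x,y,w,h,k):
    o=cv2.resize(im[y:y+h,x:x+w],None,fx=k,fy=k,interpolation=cv2.INTER_CUBIC)
    for u in range(-(-x//10)*10,x+w,10):
        cv2.line(o,((u-x)*k,0),((u-x)*k,6),(255,0,255),1); cv2.putText(o,str(u),((u-x)*k,16),0,.35,(255,0,255),1)
    for v in range(-(-y//10)*10,y+h,10):
        cv2.line(o,(0,(v-y)*k),(6,(v-y)*k),(255,0,255),1); cv2.putText(o,str(v),(8,(v-y)*k+4),0,.35,(255,0,255),1)
    return o
top=np.hstack([t(a,255,160,80,100,3*1),t(a,335,265,60,50,6)[:300],])
A=t(a,256,160,80,60*1+15,4);A=cv2.copyMakeBorder(A,0,0,0,80,0)
B=t(a,335,268,57,43,7)[:300,:399]
C=t(b,198,240,100,75*1+45,4)
D=t(b,290,222,57,43,7)[:300,:399]
out=np.zeros((600,800,3),np.uint8)
E=t(a,256,160,60,100,6);out[:600,:360]=E[:600]
out[:300,361:760]=B[:300,:399]
out[301:600,361:760]=D[:299,:399]
cv2.imwrite("pics/c1.png",out)
cv2.imwrite("pics/c2.png",t(b,190,235,115,130,5)[:600,:575] if 0 else t(b,195,240,105,120,5)[:600])
```

```text
(no output)
```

View pics/c1.png

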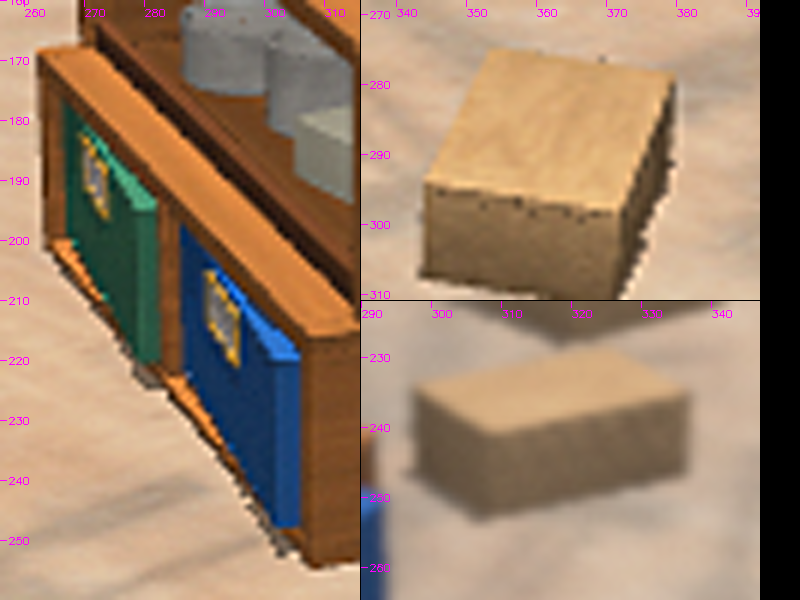

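View pics/c2.png

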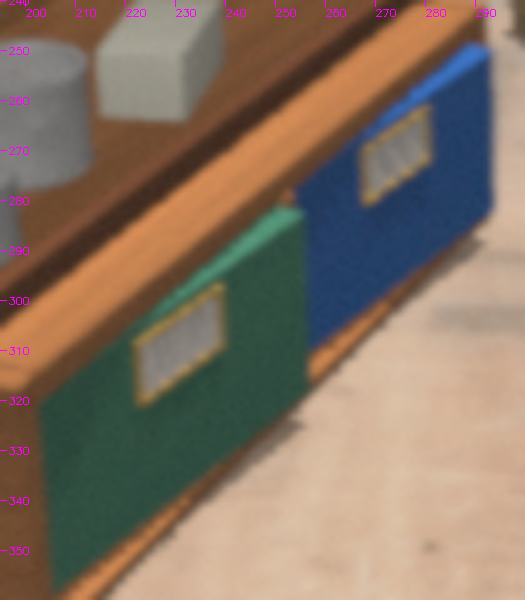

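The crop confirms that the block at scene (361,293) is the smallest. Green is the drawer on the left as seen from the robot. Next I'll fit the poses.

```bash
cat > h.py <<'E'
from rig import *
import numpy as np,cv2
from scipy.optimize import least_squares
def proj(n,P,c=None):
    c=c or calibration(n);p=(np.atleast_2d(P)-c['position'])@c['rotation'];K=c['camera_matrix']
    return np.c_[K[0,0]*p[:,0]/-p[:,2]+K[0,2],K[1,1]*-p[:,1]/-p[:,2]+K[1,2]]
def plane(n,uv,z):
    c=calibration(n);K=c['camera_matrix'];uv=np.atleast_2d(uv)
    d=np.c_[(uv[:,0]-K[0,2])/K[0,0],-(uv[:,1]-K[1,2])/K[1,1],-np.ones(len(uv))]@c['rotation'].T
    return c['position']+d*((z-c['position'][2])/d[:,2])[:,None]
def pose(q,L):
    c,s=np.cos(q[2]),np.sin(q[2]);L=np.array(L,float)
    return np.c_[q[0]+c*L[:,0]-s*L[:,1],q[1]+s*L[:,0]+c*L[:,1],L[:,2]]
def fit(obs,q0):
    f=lambda q:np.concatenate([(proj(n,pose(q,L))-uv).ravel() for n,L,uv in obs])
    s=least_squares(f,q0,loss='soft_l1');return s.x,f(s.x).reshape(-1,2).round(1)
E
python3 - <<'E'
from h import *
s=[(353.4,275.1),(379.9,278.7),(371.3,298.1),(344.1,293.9)]
d=[(297.4,234.7),(308.4,241.1),(337,235.1),(325.3,228.7)]
for n,c in(("scene",s),("side",d)):
    p=plane(n,c,.032);print(n,p.round(4)[:,:2],np.linalg.norm(p-np.roll(p,-1,0),axis=1).round(3))
for u in [(190,240)],[(446,330)]: print(plane("scene",u,.04).round(3))
# cabinet
print(plane("scene",[(263,201.5),(307,254.5)],0).round(3))
w=.176
obs=[("scene",[(0,w,0),(0,-w,0),(0,w,.098),(0,-w,.098)],np.array([(263,201.5),(307,254.5),(262,168),(306,216)]))]
q,e=fit(obs,[.7,.2,0]);print(q,e)
for n in("scene","side"):
    for y in(.0835,-.0835):
        print(n,proj(n,pose(q,[(0,y+a,z) for a in(.0785,-.0785) for z in(.012,.084)])).round(1).tolist())
E
```

```text
scene [[ 0.5227 -0.1646]
 [ 0.5538 -0.2089]
 [ 0.4882 -0.2506]
 [ 0.4588 -0.2069]] [0.054 0.078 0.053 0.077]
side [[ 0.5528 -0.1956]
 [ 0.5237 -0.1542]
 [ 0.4581 -0.1987]
 [ 0.4877 -0.2426]] [0.051 0.079 0.053 0.08 ]
[[0.339 0.173 0.04 ]]
[[ 0.504 -0.414  0.04 ]]
[[0.655 0.342 0.   ]
 [0.546 0.014 0.   ]]
[ 0.59962076  0.177552   -0.32818122] [[ 0.1 -0.4]
 [-0.4  0.9]
 [-0.2 -0.5]
 [ 0.5 -0.2]]
scene [[264.4, 198.9], [263.4, 174.0], [281.9, 220.4], [281.3, 193.8]]
scene [[283.1, 221.9], [282.6, 195.2], [304.5, 248.1], [304.4, 219.2]]
side [[206.7, 361.5], [203.5, 320.7], [253.4, 316.9], [251.9, 280.5]]
side [[256.0, 314.5], [254.6, 278.3], [291.3, 280.8], [290.9, 248.1]]
```

Before the first move I need to know whether the tool ever leans, since the rows only give shifts and a turn about z. I'll test this in free space by reaching past the limit.

Request:
servo_tool(rows=[[0,60,0,0],[0,120,0,0],[0,180,0,0],[0,240,0,0],[0,300,0,0],[0,330,0,0],[0,330,0,0]])

```text
time_s: 0.98
eef_pos: [0.2285, 0.8044, 0.2131]
ee_rot: [[-0.962, 0.273, 0.001], [0.273, 0.962, 0.007], [0.001, 0.007, -1.0]]
ft_force: [-2.9, -12.6, 8.3]
gripper_width: 0.0922
grasp_force: 0.0
```

Request:
servo_tool(rows=[[0,60,0,0],[0,100,0,0],[0,150,0,0],[0,150,0,0]])

```text
time_s: 1.48
eef_pos: [0.2363, 0.832, 0.1858]
ee_rot: [[-0.962, 0.273, 0.018], [0.273, 0.96, 0.064], [-0.0, 0.066, -0.998]]
ft_force: [1.1, -0.8, -0.5]
gripper_width: 0.0917
grasp_force: 0.0
```

Run:
```python
from h import *
s=observe();print(s['qpos'],s['ee_rot'],s['ft_force'],s['eef_pos'])
```

```text
[ 1.20340362  1.18048914  0.03718626  0.00619882  1.85784674 -0.08865284] [[-9.61937560e-01  2.72665033e-01  1.81634674e-02]
 [ 2.73269334e-01  9.59823064e-01  6.37460360e-02]
 [-5.23999249e-05  6.62832249e-02 -9.97800848e-01]] [ 1.1128025  -0.78262421 -0.47523728] [0.2363295  0.83202509 0.18575909]
```

Request:
servo_tool(rows=[[0,-50,0,0],[0,-100,0,0],[0,-100,0,0]])

```text
time_s: 1.85
eef_pos: [0.2089, 0.735, 0.1798]
ee_rot: [[-0.962, 0.273, 0.019], [0.273, 0.96, 0.066], [-0.0, 0.069, -0.998]]
ft_force: [0.6, 1.1, 1.1]
gripper_width: 0.0917
grasp_force: 0.0
```

Run:
```python
from h import *
s=observe();print(s['qpos'],s['ee_rot'],s['ft_force'],s['eef_pos'])
```

```text
[ 1.19084424  0.80222795  0.85120889  0.00684207  1.41984624 -0.10379943] [[-9.61890973e-01  2.72770010e-01  1.90335843e-02]
 [ 2.73433121e-01  9.59630994e-01  6.58990392e-02]
 [-2.89935900e-04  6.85921034e-02 -9.97644746e-01]] [0.57943009 1.07990387 1.05001424] [0.20894902 0.7350135  0.17975525]
```

The lean can be had at the reach limit, and it persists afterwards. I'll ratchet it further there.

Request:
servo_tool(rows=[[0,40,0,0],[0,80,0,0],[0,110,0,0],[0,130,0,0],[0,160,0,0],[0,200,0,0],[0,250,0,0],[0,300,0,0],[0,300,0,0],[0,300,0,0]])

```text
time_s: 3.1
eef_pos: [0.2438, 0.8581, 0.1529]
ee_rot: [[-0.962, 0.271, 0.032], [0.273, 0.955, 0.114], [-0.0, 0.118, -0.993]]
ft_force: [0.2, -0.0, -0.2]
gripper_width: 0.0921
grasp_force: 0.0
```

Run:
```python
from h import *
s=observe();print(s['qpos'],s['ee_rot'],s['ft_force'],s['eef_pos'])
```

```text
[ 1.20447362  1.22115969  0.03718603  0.0107573   1.76535206 -0.08682978] [[-9.61937443e-01  2.71357675e-01  3.22702313e-02]
 [ 2.73269749e-01  9.55208252e-01  1.13581867e-01]
 [-3.47993558e-06  1.18077128e-01 -9.93004427e-01]] [ 0.23746977 -0.03226234 -0.1536865 ] [0.24378027 0.85811269 0.15288343]
```

Request:
servo_tool(rows=[[0,60,-12,0],[0,120,-24,0],[0,180,-36,0],[0,240,-48,0],[0,300,-60,0],[0,360,-72,0],[0,420,-84,0],[0,480,-96,0],[0,540,-108,0],[0,600,-120,0]])

```text
time_s: 4.35
eef_pos: [0.2475, 0.8711, 0.1657]
ee_rot: [[-0.962, 0.269, 0.046], [0.273, 0.948, 0.164], [-0.0, 0.17, -0.985]]
ft_force: [0.5, 0.1, -1.0]
gripper_width: 0.0917
grasp_force: 0.0
```

Run:
```python
from h import *
s=observe();print(s['qpos'],s['ee_rot'],s['ft_force'],s['eef_pos'])
```

```text
[ 1.20415762  1.20896762  0.03710592  0.01541365  1.72532123 -0.08620304] [[-9.61943945e-01  2.69263330e-01  4.64877018e-02]
 [ 2.73246860e-01  9.47939510e-01  1.63544611e-01]
 [-3.09625954e-05  1.70023367e-01 -9.85440030e-01]] [ 0.46613573  0.14221146 -0.97384619] [0.24746298 0.87106823 0.16567754]
```

Request:
servo_tool(rows=[[0,-55,-10,0],[0,-110,-20,0],[0,-165,-30,0],[0,-220,-40,0],[0,-275,-50,0],[0,-330,-60,0],[0,-385,-70,0],[0,-440,-80,0],[0,-490,-88,0],[0,-530,-95,0]])

```text
time_s: 5.6
eef_pos: [0.0996, 0.3513, 0.1693]
ee_rot: [[-0.962, 0.269, 0.047], [0.273, 0.948, 0.164], [-0.0, 0.171, -0.985]]
ft_force: [1.1, -0.5, 0.5]
gripper_width: 0.0914
grasp_force: 0.0
```

```bash
cat > st.py <<'E'
from h import *
s=observe();R=s['ee_rot'];print(s['time_s'],s['qpos'].round(3),s['eef_pos'].round(4),'z',R[:,2].round(3),'y',R[:,1].round(3),s['ft_force'].round(1),s['gripper_width'].round(4),s['grasp_force'])
E
python3 st.py
```

```text
Traceback (most recent call last):
  File "st.py", line 2, in <module>
    s=observe();R=s['ee_rot'];print(s['time_s'],s['qpos'].round(3),s['eef_pos'].round(4),'z',R[:,2].round(3),'y',R[:,1].round(3),s['ft_force'].round(1),s['gripper_width'].round(4),s['grasp_force'])
                                                                                                                                                        ^^^^^^^^^^^^^^^^^^^^^^^^
AttributeError: 'float' object has no attribute 'round'
```

Request:
servo_tool(rows=[[0,-30,-5,0],[0,-60,-10,0],[0,-100,-18,0]])

```text
time_s: 5.98
eef_pos: [0.0724, 0.2549, 0.1703]
ee_rot: [[-0.962, 0.268, 0.047], [0.273, 0.948, 0.165], [-0.001, 0.171, -0.985]]
ft_force: [0.4, -0.8, 0.5]
gripper_width: 0.0923
grasp_force: 0.0
```

```bash
sed -i "s/s\['gripper_width'\].round(4)/s['gripper_width']/" st.py; python3 st.py
```

```text
5.975 [ 0.923 -0.212  2.319  0.08   0.874 -0.418] [0.0724 0.2549 0.1703] z [ 0.047  0.165 -0.985] y [0.268 0.948 0.171] [ 0.4 -0.8  0.5] 0.09228841257167236 0.0
```

I'll cancel this lean at the opposite azimuth (−106°), because the block needs an upright grasp. Working out the arc there.

```bash
cat > path.py <<'E'
from h import *
def rows(P0,R,wps,step=58,turn=0,minrows=0):
    """tool-frame rows through world waypoints, in mm; R at call start; turn spread"""
    pts=[np.array(P0)*1e3];
    for w in wps:
        w=np.array(w)*1e3;a=pts[-1];n=max(1,int(np.ceil(np.linalg.norm(w-a)/step)))
        pts+= [a+(w-a)*k/n for k in range(1,n+1)]
    return [[int(round(v)) for v in R.T@(p-pts[0])]  for p in pts[1:]]
E
python3 - <<'E'
from path import *
from scipy.spatial.transform import Rotation as Ro
s=observe();P=s['eef_pos'];R=s['ee_rot']
W=[[.25,.33,.25],[.43,.22,.3],[.47,0,.3]],[[.42,-.22,.3],[.25,-.41,.3],[.06,-.47,.28]],[[-.05,-.47,.25],[-.13,-.46,.22],[-.2,-.72,.22]]
for w,t in zip(W,(70,70,40)):
    print(rows(P,R,w),t);P=w[-1];R=R@Ro.from_euler('z',t,degrees=True).as_matrix()
E
```

```text
[[-38, 33, -14], [-75, 66, -29], [-113, 99, -43], [-150, 133, -58], [-201, 121, -72], [-252, 109, -87], [-303, 97, -102], [-354, 85, -117], [-378, 36, -125], [-403, -14, -134], [-427, -63, -142], [-452, -113, -151]] 70
[[-53, -16, -10], [-106, -32, -19], [-159, -49, -29], [-213, -65, -39], [-247, -101, -46], [-282, -138, -54], [-317, -174, -62], [-352, -211, -70], [-387, -247, -78], [-398, -296, -78], [-410, -344, -78], [-422, -393, -77], [-434, -441, -77]] 70
[[-52, -21, 12], [-103, -41, 24], [-139, -61, 38], [-175, -80, 52], [-209, -38, 43], [-243, 3, 33], [-276, 44, 24], [-310, 85, 15], [-343, 126, 6]] 40
```

Request:
servo_tool(rows=[[-38,33,-14,5],[-75,66,-29,10],[-113,99,-43,15],[-150,133,-58,20],[-201,121,-72,26],[-252,109,-87,32],[-303,97,-102,38],[-354,85,-117,45]])

```text
time_s: 6.98
eef_pos: [0.4319, 0.219, 0.3006]
ee_rot: [[-0.486, 0.872, 0.048], [0.865, 0.473, 0.164], [0.121, 0.121, -0.985]]
ft_force: [0.5, 1.0, 0.4]
gripper_width: 0.0915
grasp_force: 0.0
```

```bash
python3 st.py
python3 - <<'E'
from path import *
from scipy.spatial.transform import Rotation as Ro
s=observe();P=s['eef_pos'];R=s['ee_rot']
W=[[.47,0,.3],[.42,-.22,.3]],[[.25,-.41,.3],[.03,-.47,.28]],[[-.05,-.47,.25],[-.13,-.46,.22],[-.2,-.72,.22]]
for w,t in zip(W,(55,50,40)):
    print(rows(P,R,w),t);P=w[-1];R=R@Ro.from_euler('z',t,degrees=True).as_matrix()
E
```

```text
6.975 [ 0.21   0.15   1.589  0.156  1.324 -0.327] [0.4319 0.219  0.3006] z [ 0.048  0.164 -0.985] y [0.872 0.473 0.121] [0.5 1.  0.4] 0.09153654462965993 0.0
[[-52, -18, -8], [-104, -35, -17], [-156, -53, -25], [-208, -70, -34], [-250, -107, -43], [-291, -144, -53], [-333, -181, -62], [-374, -218, -72]] 55
[[-48, -14, -8], [-97, -28, -16], [-145, -42, -24], [-194, -56, -31], [-242, -70, -39], [-280, -112, -39], [-318, -155, -40], [-356, -198, -40], [-394, -241, -40]] 50
[[-40, -8, 13], [-80, -15, 26], [-119, -27, 39], [-158, -40, 53], [-183, 7, 44], [-209, 53, 35], [-235, 100, 26], [-261, 146, 16], [-286, 192, 7]] 40
```

Request:
servo_tool(rows=[[-52,-18,-8,7],[-104,-35,-17,14],[-156,-53,-25,21],[-208,-70,-34,28],[-250,-107,-43,35],[-291,-144,-53,42],[-333,-181,-62,49],[-374,-218,-72,55]])

```text
time_s: 7.98
eef_pos: [0.4199, -0.2204, 0.2998]
ee_rot: [[0.436, 0.899, 0.047], [0.885, -0.437, 0.163], [0.167, -0.029, -0.985]]
ft_force: [0.3, 0.2, -0.5]
gripper_width: 0.0919
grasp_force: 0.0
```

Request:
servo_tool(rows=[[-48,-14,-8,6],[-97,-28,-16,12],[-145,-42,-24,18],[-194,-56,-31,24],[-242,-70,-39,30],[-280,-112,-39,35],[-318,-155,-40,40],[-356,-198,-40,45],[-394,-241,-40,50]])

```text
time_s: 9.1
eef_pos: [0.0295, -0.4701, 0.2803]
ee_rot: [[0.968, 0.245, 0.046], [0.235, -0.958, 0.162], [0.084, -0.146, -0.986]]
ft_force: [0.6, -0.4, -0.4]
gripper_width: 0.0916
grasp_force: 0.0
```

Request:
servo_tool(rows=[[-40,-8,13,5],[-80,-15,26,10],[-119,-27,39,15],[-158,-40,53,20],[-183,7,44,24],[-209,53,35,28],[-235,100,26,32],[-261,146,16,36],[-286,192,7,40]])

```text
time_s: 10.22
eef_pos: [-0.1964, -0.7149, 0.2213]
ee_rot: [[0.904, -0.424, 0.046], [-0.426, -0.89, 0.162], [-0.028, -0.166, -0.986]]
ft_force: [-1.1, -1.5, 1.0]
gripper_width: 0.0917
grasp_force: 0.0
```

```bash
python3 st.py
python3 - <<'E'
from path import *
s=observe();P=s['eef_pos'];R=s['ee_rot'];u=np.array([-.276,-.961,.12])
print((R.T@u).round(3))
E
```

```text
10.225 [-1.936  0.941  0.471 -0.016  1.898  0.074] [-0.1964 -0.7149  0.2213] z [ 0.046  0.162 -0.986] y [-0.424 -0.89  -0.166] [-1.1 -1.5  1. ] 0.09174367008411835 0.0
[ 0.156  0.953 -0.287]
```

Request:
servo_tool(rows=[[8,50,-15,0],[15,95,-29,0],[24,150,-45,0],[33,200,-60,0]])

```text
time_s: 10.72
eef_pos: [-0.2136, -0.7709, 0.2041]
ee_rot: [[0.905, -0.424, 0.033], [-0.425, -0.898, 0.116], [-0.02, -0.119, -0.993]]
ft_force: [0.5, -0.3, 0.6]
gripper_width: 0.0917
grasp_force: 0.0
```

Request:
servo_tool(rows=[[9,57,-17,0],[16,100,-30,0]])

```text
time_s: 10.98
eef_pos: [-0.2191, -0.7875, 0.1951]
ee_rot: [[0.905, -0.426, 0.02], [-0.426, -0.902, 0.07], [-0.012, -0.072, -0.997]]
ft_force: [0.4, 0.2, 0.3]
gripper_width: 0.0917
grasp_force: 0.0
```

```bash
python3 st.py
python3 - <<'E'
from path import *
s=observe();P=s['eef_pos'];R=s['ee_rot'];u=np.array([-.276,-.961,.12])
print((R.T@u).round(3))
E
```

```text
10.975 [-1.933  1.17   0.036 -0.007  2.009  0.075] [-0.2191 -0.7875  0.1951] z [ 0.02   0.07  -0.997] y [-0.426 -0.902 -0.072] [0.4 0.2 0.3] 0.09172046653758258 0.0
[ 0.158  0.976 -0.193]
```

Request:
servo_tool(rows=[[9,58,-12,0],[16,100,-20,0]])

```text
time_s: 11.22
eef_pos: [-0.225, -0.8053, 0.1814]
ee_rot: [[0.905, -0.426, 0.008], [-0.426, -0.904, 0.027], [-0.004, -0.028, -1.0]]
ft_force: [0.2, 0.8, -0.4]
gripper_width: 0.0922
grasp_force: 0.0
```

Request:
servo_tool(rows=[[7,45,-9,0]])

```text
time_s: 11.35
eef_pos: [-0.2284, -0.8155, 0.1769]
ee_rot: [[0.905, -0.426, 0.0], [-0.426, -0.905, -0.001], [0.001, 0.001, -1.0]]
ft_force: [-0.0, -0.0, 0.4]
gripper_width: 0.0917
grasp_force: 0.0
```

```bash
python3 st.py
```

```text
11.35 [-1.934e+00  1.191e+00  3.600e-02  1.000e-03  1.914e+00  7.700e-02] [-0.2284 -0.8155  0.1769] z [ 0.    -0.001 -1.   ] y [-0.426 -0.905  0.001] [-0.  -0.   0.4] 0.09172916125797087 0.0
```

Run:
```python
from path import *
from scipy.spatial.transform import Rotation as Ro
s=observe();P=s['eef_pos'];R=s['ee_rot']
W=[[-.1,-.6,.25],[.18,-.48,.25]],[[.4,-.28,.22],[.5,-.2,.2]]
for w,t in zip(W,(-40,-19)):
    print(rows(P,R,w),t);P=w[-1];R=R@Ro.from_euler('z',t,degrees=True).as_matrix()
```

```text
[[5, -50, -15], [10, -100, -29], [15, -150, -44], [19, -200, -59], [24, -250, -73], [58, -288, -73], [92, -326, -73], [125, -364, -73], [159, -402, -73], [193, -440, -73], [226, -478, -73]] -40
[[44, -23, 5], [88, -46, 10], [132, -69, 15], [176, -92, 20], [220, -114, 25], [264, -137, 30], [303, -155, 36], [342, -172, 43], [381, -189, 50]] -19
```

Request:
servo_tool(rows=[[6,-58,-18,-4],[12,-118,-36,-8],[18,-178,-54,-12],[24,-236,-73,-16],[58,-278,-73,-20],[92,-320,-73,-24],[125,-360,-73,-28],[159,-402,-73,-32],[193,-440,-73,-36],[226,-478,-73,-40]])

```text
time_s: 12.6
eef_pos: [0.182, -0.4786, 0.2512]
ee_rot: [[0.966, 0.258, 0.002], [0.258, -0.966, -0.002], [0.002, 0.003, -1.0]]
ft_force: [0.5, -1.2, -1.1]
gripper_width: 0.0916
grasp_force: 0.0
```

Request:
servo_tool(rows=[[44,-23,5,-2],[88,-46,10,-4],[132,-69,15,-6],[176,-92,20,-8],[220,-114,25,-10],[264,-137,30,-12],[303,-155,36,-14],[342,-172,43,-17],[381,-189,50,-19],[381,-189,50,-19]])

```text
time_s: 13.85
eef_pos: [0.5023, -0.1976, 0.2008]
ee_rot: [[0.829, 0.559, 0.003], [0.559, -0.829, 0.001], [0.003, 0.001, -1.0]]
ft_force: [-0.9, 0.3, 0.1]
gripper_width: 0.092
grasp_force: 0.0
```

```bash
python3 st.py
python3 - <<'E'
from h import *
c=calibration("wrist");im=get_image("wrist");print(c)
np.savez("w1.npz",**c);cv2.imwrite("pics/w1.png",im[:,:,::-1])
E
```

```text
13.85 [-0.518  0.389  1.527  0.002  1.223  0.459] [ 0.5023 -0.1976  0.2008] z [ 0.003  0.001 -1.   ] y [ 0.559 -0.829  0.001] [-0.9  0.3  0.1] 0.09202080861712086 0.0
{'camera_matrix': array([[371.64829954,   0.        , 325.35610114],
       [  0.        , 371.64829954, 237.73979297],
       [  0.        ,   0.        ,   1.        ]]), 'position': array([ 0.55922988, -0.16028024,  0.35930668]), 'rotation': array([[ 0.55839078,  0.80374374,  0.20541602],
       [-0.82957585,  0.54042995,  0.1404969 ],
       [ 0.00191053, -0.24886035,  0.96853749]])}
```

View pics/w1.png

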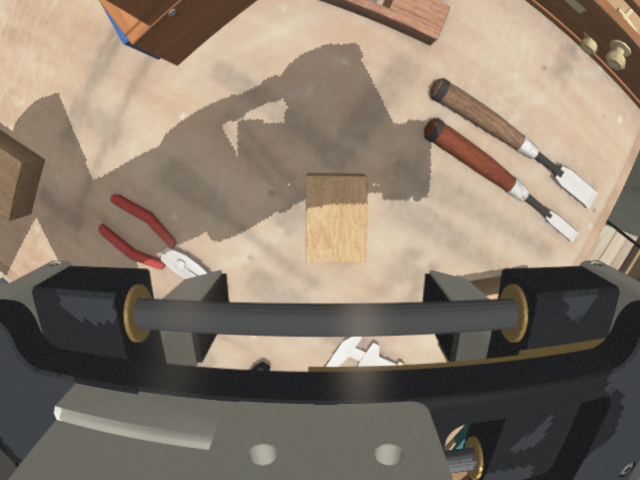

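The block is clear in the wrist view, with top corners at about (307,175), (367,175), (366,262) and (307,262). It is parallel to the fingers.

```bash
cat >> h.py <<'E'
def wplane(c,uv,z):
    K=c['camera_matrix'];uv=np.atleast_2d(np.array(uv,float));d=(uv-[K[0,2],K[1,2]])/K[0,0]
    t=np.linalg.norm(d,axis=1);s=np.sin(t)/t
    ray=np.c_[d[:,0]*s,-d[:,1]*s,-np.cos(t)]@c['rotation'].T
    return c['position']+ray*((z-c['position'][2])/ray[:,2])[:,None]
E
python3 - <<'E'
from h import *
c=dict(np.load("w1.npz"))
p=wplane(c,[(307,175),(367,175),(366,262),(307,262)],.032);print(p.round(4),np.linalg.norm(p-np.roll(p,-1,0),axis=1).round(4))
m=p.mean(0);e=p[1]-p[0];f=p[2]-p[1];print(m,np.degrees(np.arctan2(e[1],e[0])),np.degrees(np.arctan2(f[1],f[0])))
s=observe();t=m.copy();t[2]=.006
print(s['ee_rot'].T@(t-s['eef_pos'])*1e3, np.degrees(np.arctan2(s['ee_rot'][1,1],s['ee_rot'][0,1])))
E
```

```text
[[ 0.5281 -0.1625  0.032 ]
 [ 0.5578 -0.2063  0.032 ]
 [ 0.4916 -0.2521  0.032 ]
 [ 0.4611 -0.2066  0.032 ]] [0.0529 0.0805 0.0548 0.0802]
[ 0.50963391 -0.20689946  0.032     ] -55.86129159264068 -145.3293976521642
[  1.95103633  11.39085655 195.0151296 ] -56.111567373099284
```

Request:
servo_tool(rows=[[2,10,50,0],[2,10,105,0],[2,10,150,0],[2,10,180,0],[2,10,193,0],[2,10,193,0]])

```text
time_s: 14.65
eef_pos: [0.5075, -0.2068, 0.0079]
ee_rot: [[0.832, 0.555, 0.001], [0.555, -0.832, 0.001], [0.002, -0.0, -1.0]]
ft_force: [-0.4, 0.7, 0.5]
gripper_width: 0.0917
grasp_force: 0.0
```

Request:
servo_tool(rows=[[0,0,0,0],[0,0,0,0],[0,0,0,0],[0,0,0,0],[0,0,0,0],[0,0,0,0]], grip=45, newtons=40)

```text
time_s: 15.4
eef_pos: [0.5078, -0.2061, 0.008]
ee_rot: [[0.831, 0.556, 0.002], [0.556, -0.831, 0.001], [0.002, -0.0, -1.0]]
ft_force: [-0.8, 1.6, 4.7]
gripper_width: 0.0548
grasp_force: 40.0
```

```bash
python3 st.py
```

```text
15.4 [-0.526  0.648  1.704  0.003  0.789  0.453] [ 0.5078 -0.2061  0.008 ] z [ 0.002  0.001 -1.   ] y [ 0.556 -0.831 -0.   ] [-0.8  1.6  4.7] 0.054765519635092325 40.00065565109253
```

Run:
```python
from path import *
from scipy.spatial.transform import Rotation as Ro
s=observe();P=s['eef_pos'];R=s['ee_rot']
W=[[.5,-.2,.09],[.38,-.06,.15]],[[.39,.16,.15],[.5,.30,.15]]
for w,t in zip(W,(-50,-77.5)):
    print(rows(P,R,w),t);P=w[-1];R=R@Ro.from_euler('z',t,degrees=True).as_matrix()
```

```text
[[-1, -5, -41], [-3, -9, -82], [-8, -55, -97], [-14, -101, -112], [-19, -147, -127], [-25, -193, -142]] -50
[[55, -3, 0], [110, -7, 0], [165, -10, 0], [220, -14, 0], [258, 10, 0], [295, 33, 0], [333, 57, 1], [371, 80, 1]] -77.5
```

Request:
servo_tool(rows=[[-1,-2,-25,0],[-3,-9,-75,-8],[-8,-50,-97,-16],[-14,-100,-112,-26],[-19,-147,-127,-36],[-22,-175,-136,-44],[-25,-193,-142,-50]])

```text
time_s: 16.27
eef_pos: [0.3784, -0.0586, 0.1499]
ee_rot: [[0.104, 0.995, 0.001], [0.995, -0.104, 0.001], [0.001, 0.001, -1.0]]
ft_force: [-0.9, -0.5, -1.1]
gripper_width: 0.0549
grasp_force: 40.0
```

Request:
servo_tool(rows=[[45,-3,0,-8],[95,-6,0,-17],[145,-9,0,-26],[190,-12,0,-35],[220,-14,0,-44],[258,10,0,-53],[295,33,0,-61],[333,57,1,-69],[371,80,1,-77.5],[371,80,1,-77.5]])

```text
time_s: 17.52
eef_pos: [0.5001, 0.3022, 0.1481]
ee_rot: [[-0.948, 0.319, 0.001], [0.319, 0.948, 0.001], [-0.0, 0.002, -1.0]]
ft_force: [-0.5, -0.7, -2.8]
gripper_width: 0.0549
grasp_force: 40.0
```

```bash
python3 st.py
python3 - <<'E'
from h import *
c=calibration("wrist");im=get_image("wrist");print(c['position'],c['rotation'][:,2])
np.savez("w2.npz",**c);cv2.imwrite("pics/w2.png",im[:,:,::-1])
E
```

```text
17.525 [ 4.120e-01  5.180e-01  1.470e+00  1.000e-03  1.152e+00 -8.350e-01] [0.5001 0.3022 0.1481] z [ 0.001  0.001 -1.   ] y [0.319 0.948 0.002] [-0.5 -0.7 -2.8] 0.05485999227092351 39.999019503593445
[0.43764873 0.32320153 0.30638013] [-0.23990456  0.07977203  0.96751342]
```

View pics/w2.png

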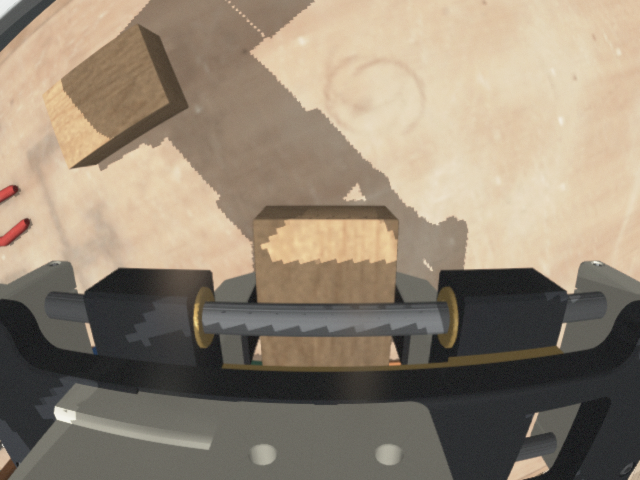

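Run:
```python
from h import *
w=.176
A=("scene",[(0,w,0),(0,-w,0),(0,w,.098),(0,-w,.098)],np.array([(263,201.5),(307,254.5),(262,168),(306,216)]))
y=.0835;h=.0785
B=("side",[(0,y+h,.012),(0,y+h,.084),(0,y-h,.012),(0,y-h,.084),(0,-y-h,.012),(0,-y-h,.084)],np.array([(204.5,358.5),(201.5,321),(254.5,317),(254,282),(291,282),(291.5,249)]))
for o in([A],[B],[A,B]):
    q,e=fit(o,[.6,.18,-.33]);print(q.round(4),np.degrees(q[2]).round(1),e.tolist())
s=observe()
g=pose(q,[(0,.0835,.045),(-.04,.0835,.037),(-.07,.0835,.037),(-.051,.0835,.023)]);print(g.round(4))
R=s['ee_rot']
for t in g[1:]: print((R.T@(t-s['eef_pos'])*1e3).round(1))
```

```text
[ 0.5996  0.1776 -0.3282] -18.8 [[0.1, -0.4], [-0.4, 0.9], [-0.2, -0.5], [0.5, -0.2]]
[ 0.5998  0.179  -0.3436] -19.7 [[0.5, 3.1], [0.2, -0.1], [-1.3, 0.3], [-2.3, -1.2], [1.3, -0.7], [0.4, -0.4]]
[ 0.6002  0.1785 -0.3364] -19.3 [[0.6, -0.6], [-1.1, 0.8], [0.3, -0.7], [-0.2, -0.3], [1.0, 3.1], [0.7, -0.2], [-1.5, 0.2], [-2.5, -1.3], [0.6, -0.9], [-0.3, -0.6]]
[[0.6277 0.2573 0.045 ]
 [0.59   0.2705 0.037 ]
 [0.5616 0.2804 0.037 ]
 [0.5796 0.2741 0.023 ]]
[-96.    0.5 111. ]
[-66.    0.8 111. ]
[-85.    0.6 125. ]
```

Request:
servo_tool(rows=[[-20,0,40,0],[-40,0,80,0],[-60,0,108,0],[-66,0,111,-0.5],[-80,0,111,-0.5],[-88,0,111,-0.5],[-92,0,111,-0.5],[-92,0,111,-0.5]], newtons=55)

```text
time_s: 18.58
eef_pos: [0.5861, 0.2715, 0.0393]
ee_rot: [[-0.95, 0.313, 0.001], [0.313, 0.95, 0.002], [-0.0, 0.002, -1.0]]
ft_force: [-2.8, 0.4, 0.5]
gripper_width: 0.0543
grasp_force: 55.0
```

```bash
python3 st.py
```

```text
18.575 [ 0.314  0.742  1.381  0.002  1.017 -0.939] [0.5861 0.2715 0.0393] z [ 0.001  0.002 -1.   ] y [0.313 0.95  0.002] [-2.8  0.4  0.5] 0.05430527288923154 55.00125467777252
```

Request:
servo_tool(rows=[[-2,0,0,0],[-4,0,0,0],[-4,0,0,0]])

```text
time_s: 18.95
eef_pos: [0.5886, 0.2705, 0.0389]
ee_rot: [[-0.95, 0.313, -0.002], [0.313, 0.95, 0.002], [0.002, 0.001, -1.0]]
ft_force: [-7.2, 3.0, 3.8]
gripper_width: 0.0546
grasp_force: 55.0
```

Request:
servo_tool(rows=[[-2,0,0,0],[-3,0,0,0],[-3,0,0,0]])

```text
time_s: 19.32
eef_pos: [0.5911, 0.2694, 0.0388]
ee_rot: [[-0.95, 0.313, -0.002], [0.313, 0.95, 0.001], [0.003, 0.0, -1.0]]
ft_force: [-9.0, 1.8, 4.1]
gripper_width: 0.0545
grasp_force: 55.0
```

Request:
servo_tool(rows=[[-2,0,0,0],[-3,0,0,0],[-3,0,0,0]])

```text
time_s: 19.7
eef_pos: [0.5938, 0.2683, 0.0386]
ee_rot: [[-0.95, 0.313, -0.003], [0.313, 0.95, 0.001], [0.003, -0.0, -1.0]]
ft_force: [-8.8, 2.3, 3.6]
gripper_width: 0.0551
grasp_force: 55.0
```

Request:
servo_tool(rows=[[25,0,0,0],[75,0,-5,0],[130,0,-20,0],[150,0,-60,0],[150,0,-115,0],[150,0,-135,0],[150,0,-135,0],[150,0,-135,0]])

```text
time_s: 20.7
eef_pos: [0.4529, 0.3142, 0.1721]
ee_rot: [[-0.95, 0.313, -0.0], [0.313, 0.95, 0.0], [0.0, 0.0, -1.0]]
ft_force: [-0.8, -0.8, -1.2]
gripper_width: 0.0546
grasp_force: 55.0
```

```bash
python3 st.py
python3 - <<'E'
from h import *
a=get_image("scene")[:,:,::-1];b=get_image("side")[:,:,::-1];cv2.imwrite("pics/a3.png",a);cv2.imwrite("pics/b3.png",b)
A=cv2.resize(a[150:270,225:345],None,fx=4,fy=4,interpolation=2)
B=cv2.resize(b[240:390,190:340],None,fx=4,fy=4,interpolation=2)
for o,x,y in((A,225,150),(B,190,240)):
    for u in range(0,o.shape[1]//4,10):
        cv2.putText(o,str(x+u),(4*u,10),0,.33,(255,0,255),1)
    for v in range(10,o.shape[0]//4,10): cv2.putText(o,'-'+str(y+v),(0,4*v+4),0,.33,(255,0,255),1)
out=np.zeros((600,800,3),np.uint8);out[:480,:400]=A[:,:400];out[:,400:]=B[:,:400]
cv2.imwrite("pics/c3.png",out)
E
```

```text
20.7 [ 0.467  0.438  1.534  0.     1.169 -0.785] [0.4529 0.3142 0.1721] z [-0.  0. -1.] y [0.313 0.95  0.   ] [-0.8 -0.8 -1.2] 0.05455499132925305 54.99927520751953
```

View pics/c3.png

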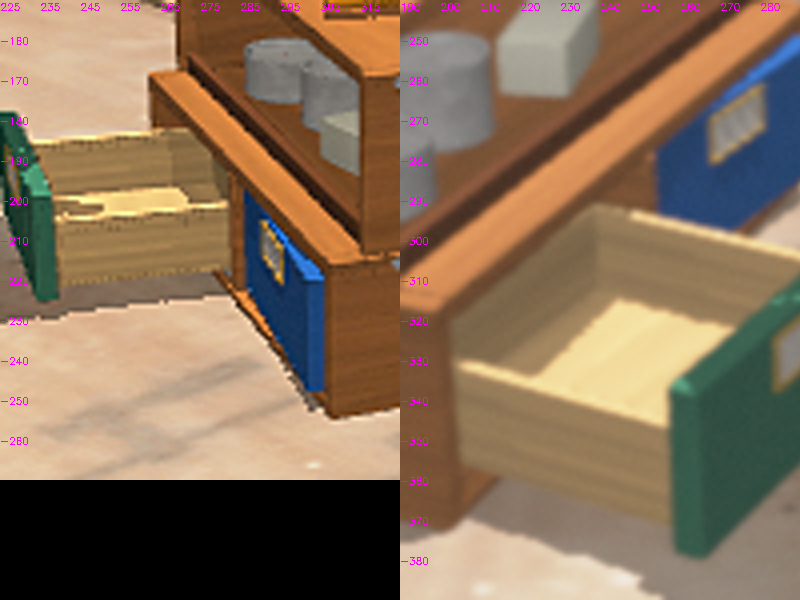

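The green drawer has sprung open and blue is still shut. I'll check the open drawer's position against the model.

Run:
```python
from h import *
q=[.6002,.1785,-.3364];h=.0785
def f(p):
    return np.r_[(proj("side",pose(q,[(-p[0],p[1]+h,.012),(-p[0],p[1]+h,.084)]))-[(266.3,379),(264,338)]).ravel(),(proj("scene",pose(q,[(-p[0],p[1]-h,.012),(-p[0],p[1]-h,.084)]))-[(235,225),(233.5,199)]).ravel()]
print(f([.115,.0835]).round(1));s=least_squares(f,[.115,.0835]);print(s.x,s.fun.round(1))
o=observe();R=o['ee_rot']
t=pose(q,[(-.051,.0835,.033)])[0];print(t,(R.T@(t-o['eef_pos'])*1e3).round(1))
```

```text
[ 5.3 -0.9  6.4 -2.2  2.4  1.6  2.2  0.4]
[0.11238379 0.09322518] [ 0.8  2.3  1.7  0.7  2.5 -0.1  2.3 -1.2]
[0.5796212  0.27415439 0.033     ] [-133.1    1.8  138.6]
```

Run:
```python
from h import *
q=[.6002,.1785,-.3364]
o=observe();R=o['ee_rot'];print(o['eef_pos'])
for z in(.14,.038): 
    t=pose(q,[(-.054,.088,z)])[0];print(t,(R.T@(t-o['eef_pos'])*1e3).round(1))
```

```text
[0.45283379 0.31416789 0.17173538]
[0.57827476 0.27939244 0.14      ] [-130.1    6.3   31.6]
[0.57827476 0.27939244 0.038     ] [-130.2    6.3  133.6]
```

Request:
servo_tool(rows=[[-45,2,5,0],[-90,4,15,0],[-120,6,25,0],[-130,6,32,0],[-130,6,60,0],[-130,6,90,0],[-130,6,115,0],[-130,6,128,0],[-130,6,128,0]])

```text
time_s: 21.92
eef_pos: [0.578, 0.2798, 0.0444]
ee_rot: [[-0.95, 0.313, -0.001], [0.313, 0.95, 0.001], [0.001, 0.0, -1.0]]
ft_force: [-0.1, 0.1, -0.9]
gripper_width: 0.0548
grasp_force: 55.0
```

```bash
python3 st.py
python3 - <<'E'
from h import *
a=get_image("scene")[:,:,::-1];b=get_image("side")[:,:,::-1]
A=cv2.resize(a[110:260,215:315],None,fx=4,fy=4,interpolation=2)
B=cv2.resize(b[240:390,200:300],None,fx=4,fy=4,interpolation=2)
cv2.imwrite("pics/c4.png",np.hstack([A,B]))
E
```

```text
21.925 [ 3.310e-01  7.310e-01  1.387e+00  1.000e-03  1.024e+00 -9.220e-01] [0.578  0.2798 0.0444] z [-0.001  0.001 -1.   ] y [0.313 0.95  0.   ] [-0.1  0.1 -0.9] 0.05482066201961153 54.99938428401947
```

View pics/c4.png

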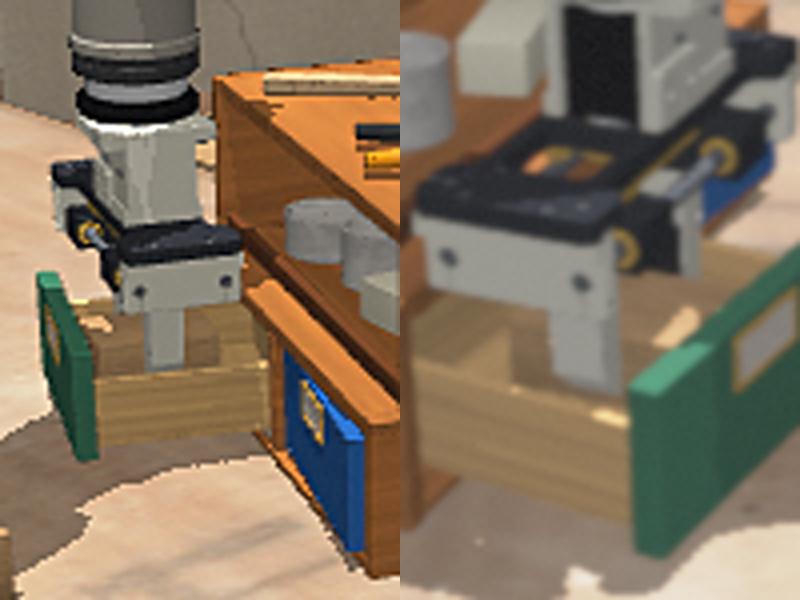

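The block is inside the open drawer with no contact force. Lowering it gently.

Request:
servo_tool(rows=[[0,0,5,0],[0,0,9,0],[0,0,12,0],[0,0,12,0]])

```text
time_s: 22.52
eef_pos: [0.5788, 0.2797, 0.0331]
ee_rot: [[-0.95, 0.313, 0.001], [0.313, 0.95, 0.001], [-0.0, 0.001, -1.0]]
ft_force: [1.1, -0.0, -1.6]
gripper_width: 0.0547
grasp_force: 55.0
```

Request:
servo_tool(rows=[[0,0,1,0],[0,0,2,0],[0,0,2,0]])

```text
time_s: 22.9
eef_pos: [0.579, 0.2798, 0.0314]
ee_rot: [[-0.95, 0.313, 0.001], [0.313, 0.95, 0.001], [-0.001, 0.002, -1.0]]
ft_force: [0.6, -0.5, -1.3]
gripper_width: 0.0543
grasp_force: 55.0
```

Request:
servo_tool(rows=[[0,0,1,0],[0,0,2,0],[0,0,2,0]])

```text
time_s: 23.28
eef_pos: [0.5791, 0.2798, 0.0309]
ee_rot: [[-0.95, 0.313, 0.002], [0.313, 0.95, 0.001], [-0.002, 0.002, -1.0]]
ft_force: [-2.8, -0.6, 8.5]
gripper_width: 0.0549
grasp_force: 55.0
```

Request:
servo_tool(rows=[[0,0,0,0],[0,0,0,0],[0,0,0,0],[0,0,0,0]], grip=68, newtons=20)

```text
time_s: 23.78
eef_pos: [0.5789, 0.2798, 0.0292]
ee_rot: [[-0.95, 0.313, 0.001], [0.313, 0.95, 0.001], [-0.001, 0.002, -1.0]]
ft_force: [-0.3, -0.3, -0.3]
gripper_width: 0.0677
grasp_force: 0.0
```

Request:
servo_tool(rows=[[0,0,-15,0],[0,0,-50,0],[5,0,-105,0],[15,0,-160,0],[25,0,-200,0],[25,0,-200,0]])

```text
time_s: 24.52
eef_pos: [0.556, 0.2884, 0.2349]
ee_rot: [[-0.95, 0.312, 0.01], [0.312, 0.95, 0.005], [-0.008, 0.007, -1.0]]
ft_force: [0.9, 0.7, 0.1]
gripper_width: 0.0679
grasp_force: 0.0
```

```bash
python3 st.py
python3 - <<'E'
from h import *
a=get_image("scene")[:,:,::-1];b=get_image("side")[:,:,::-1]
cv2.imwrite("pics/a5.png",a)
A=cv2.resize(a[150:250,215:315],None,fx=4,fy=4,interpolation=2)
B=cv2.resize(b[280:380,200:300],None,fx=4,fy=4,interpolation=2)
cv2.imwrite("pics/c5.png",np.hstack([A,B]))
print(plane("scene",[(455,255),(565,288),(605,262)],0).round(2).tolist())
E
```

```text
24.525 [ 3.560e-01  5.200e-01  1.218e+00  1.000e-03  1.393e+00 -8.980e-01] [0.556  0.2884 0.2349] z [ 0.01   0.005 -1.   ] y [0.312 0.95  0.007] [0.9 0.7 0.1] 0.06787471977302235 0.0
[[0.81, -0.2, 0.0], [0.86, -0.44, 0.0], [1.04, -0.44, 0.0]]
```

View pics/c5.png

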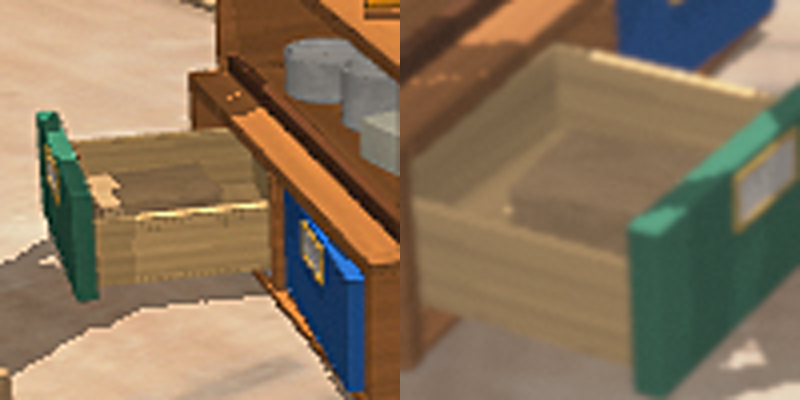

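The block lies flat inside the drawer. Next I'll lean the tool along the cabinet's x axis, pulling past the reach limit high above the furniture.

Run:
```python
from path import *
s=observe();P=s['eef_pos'];R=s['ee_rot']
print(rows(P,R,[[.5,.22,.37],[.56,-.06,.42],[.71,-.25,.42]],60)); print(P)
u=np.array([.944,-.33,.1]);print(R.T@u)
```

```text
[[10, -27, -47], [21, -54, -93], [31, -81, -140], [2, -130, -150], [-27, -180, -160], [-56, -229, -170], [-85, -278, -180], [-114, -328, -190], [-154, -355, -190], [-195, -381, -190], [-235, -408, -190], [-275, -435, -190], [-316, -461, -190]]
[0.55485069 0.28737727 0.23016906]
[-1.0000282  -0.0178908  -0.09828289]
```

Request:
servo_tool(rows=[[10,-20,-47,0],[21,-47,-93,0],[31,-80,-140,0],[2,-130,-150,0],[-27,-180,-160,0],[-56,-229,-170,0],[-85,-278,-180,0],[-114,-328,-190,0],[-150,-355,-190,0],[-195,-381,-190,0]], grip=0)

```text
time_s: 25.88
eef_pos: [0.6209, -0.1376, 0.4181]
ee_rot: [[-0.949, 0.314, -0.0], [0.314, 0.949, 0.002], [0.001, 0.002, -1.0]]
ft_force: [0.8, -0.1, 0.5]
gripper_width: 0.0003
grasp_force: 0.0
```

Request:
servo_tool(rows=[[-40,-27,0,0],[-80,-53,0,0],[-120,-80,0,0],[-170,-85,-5,0],[-230,-90,-10,0]])

```text
time_s: 26.5
eef_pos: [0.7201, -0.2598, 0.3779]
ee_rot: [[-0.949, 0.314, 0.038], [0.314, 0.949, -0.011], [-0.039, 0.001, -0.999]]
ft_force: [-0.8, 1.0, 0.5]
gripper_width: 0.0006
grasp_force: 0.0
```

```bash
python3 st.py
python3 - <<'E'
from h import *
R=observe()['ee_rot'];print(R.T@[.944,-.33,.1],R.T@[.944,-.33,.3])
E
```

```text
26.5 [-0.449  0.939  0.039  0.007  2.125 -1.696] [ 0.7201 -0.2598  0.3779] z [ 0.038 -0.011 -0.999] y [0.314 0.949 0.001] [-0.8  1.   0.5] 0.0006309091207217317 0.0
[-1.00303391 -0.01688692 -0.06061193] [-1.01090085 -0.0166618  -0.26045702]
```

Request:
servo_tool(rows=[[-58,-1,-18,0],[-112,-2,-34,0]])

```text
time_s: 26.75
eef_pos: [0.7405, -0.2649, 0.371]
ee_rot: [[-0.946, 0.313, 0.085], [0.311, 0.95, -0.029], [-0.089, -0.001, -0.996]]
ft_force: [0.4, -0.5, 0.9]
gripper_width: 0.0006
grasp_force: 0.0
```

Request:
servo_tool(rows=[[-58,-1,-18,0],[-112,-2,-34,0]])

```text
time_s: 27.0
eef_pos: [0.7587, -0.2707, 0.3653]
ee_rot: [[-0.941, 0.313, 0.128], [0.31, 0.95, -0.044], [-0.135, -0.002, -0.991]]
ft_force: [-0.3, 0.3, -0.2]
gripper_width: 0.0006
grasp_force: 0.0
```

Request:
servo_tool(rows=[[-58,-1,-15,0],[-112,-2,-30,0]])

```text
time_s: 27.25
eef_pos: [0.7764, -0.2766, 0.3605]
ee_rot: [[-0.934, 0.313, 0.171], [0.307, 0.95, -0.059], [-0.181, -0.003, -0.983]]
ft_force: [0.5, -0.2, 0.4]
gripper_width: 0.0006
grasp_force: 0.0
```

Request:
servo_tool(rows=[[-58,-1,-15,0],[-112,-2,-30,0]])

```text
time_s: 27.5
eef_pos: [0.7923, -0.2818, 0.3606]
ee_rot: [[-0.925, 0.313, 0.215], [0.304, 0.95, -0.075], [-0.228, -0.004, -0.974]]
ft_force: [0.1, 0.3, 0.0]
gripper_width: 0.0004
grasp_force: 0.0
```

Lean is 13° now. I'll continue to about 26°.

Request:
servo_tool(rows=[[-58,-1,-12,0],[-112,-2,-24,0]])

```text
time_s: 27.75
eef_pos: [0.8084, -0.2871, 0.361]
ee_rot: [[-0.913, 0.314, 0.259], [0.3, 0.95, -0.091], [-0.275, -0.005, -0.961]]
ft_force: [0.1, -0.1, 0.7]
gripper_width: 0.0003
grasp_force: 0.0
```

Request:
servo_tool(rows=[[-58,-1,-10,0],[-112,-2,-20,0]])

```text
time_s: 28.0
eef_pos: [0.824, -0.2922, 0.3629]
ee_rot: [[-0.9, 0.314, 0.303], [0.296, 0.949, -0.107], [-0.321, -0.006, -0.947]]
ft_force: [0.1, -0.2, -0.4]
gripper_width: 0.0007
grasp_force: 0.0
```

Request:
servo_tool(rows=[[-58,-1,-10,0],[-112,-2,-20,0]])

```text
time_s: 28.25
eef_pos: [0.8376, -0.2967, 0.3692]
ee_rot: [[-0.884, 0.314, 0.347], [0.29, 0.949, -0.122], [-0.368, -0.007, -0.93]]
ft_force: [-1.6, 0.5, 0.1]
gripper_width: 0.0007
grasp_force: 0.0
```

Request:
servo_tool(rows=[[-58,-1,-8,0],[-112,-2,-16,0]])

```text
time_s: 28.5
eef_pos: [0.8507, -0.301, 0.3767]
ee_rot: [[-0.865, 0.315, 0.39], [0.283, 0.949, -0.137], [-0.414, -0.008, -0.91]]
ft_force: [-0.1, -0.1, 1.1]
gripper_width: 0.0006
grasp_force: 0.0
```

Request:
servo_tool(rows=[[-58,-1,-8,0],[-112,-2,-16,0]])

```text
time_s: 28.75
eef_pos: [0.8623, -0.3047, 0.3884]
ee_rot: [[-0.844, 0.315, 0.434], [0.276, 0.949, -0.153], [-0.46, -0.009, -0.888]]
ft_force: [0.2, 0.3, -0.8]
gripper_width: 0.0002
grasp_force: 0.0
```

```bash
python3 st.py
python3 - <<'E'
from path import *
s=observe();P=s['eef_pos'];R=s['ee_rot']
q=[.6002,.1785,-.3364]
g=pose(q,[(-.30,.088,.2),(-.22,.088,.05)]);print(g)
print(rows(P,R,[[.62,-.12,.40],[.50,.08,.36],[.40,.2,.3],g[0],g[1]],58))
E
```

```text
28.75 [-0.44   0.972  0.037  0.047  1.656 -1.677] [ 0.8623 -0.3047  0.3884] z [ 0.434 -0.153 -0.888] y [ 0.315  0.949 -0.009] [ 0.2  0.3 -0.8] 0.000151788254862091 0.0
[[0.34606328 0.36059483 0.2       ]
 [0.42157921 0.33418755 0.05      ]]
[[42, 16, -24], [83, 33, -48], [125, 49, -72], [167, 66, -96], [208, 82, -120], [250, 99, -144], [285, 129, -153], [320, 160, -163], [355, 190, -172], [390, 221, -181], [425, 251, -191], [473, 279, -194], [522, 306, -197], [570, 334, -199], [604, 368, -189], [638, 402, -179], [672, 436, -169], [706, 470, -159], [705, 470, -102], [705, 470, -45], [704, 470, 11]]
```

Request:
servo_tool(rows=[[35,14,-22,0],[80,33,-48,0],[125,49,-72,0],[167,66,-96,0],[208,82,-120,0],[250,99,-144,0],[285,129,-153,0],[320,160,-163,0],[355,190,-172,0],[390,221,-181,0]])

```text
time_s: 30.0
eef_pos: [0.523, 0.0414, 0.3679]
ee_rot: [[-0.844, 0.316, 0.434], [0.277, 0.949, -0.152], [-0.46, -0.008, -0.888]]
ft_force: [-0.0, 0.2, -0.0]
gripper_width: 0.0002
grasp_force: 0.0
```

Request:
servo_tool(rows=[[35,30,-10,0],[83,58,-13,0],[132,85,-16,0],[180,113,-18,0],[214,147,-8,0],[248,181,2,0],[282,215,12,0],[316,249,22,0],[316,249,22,0]])

```text
time_s: 31.12
eef_pos: [0.3439, 0.3621, 0.1989]
ee_rot: [[-0.846, 0.312, 0.432], [0.272, 0.95, -0.153], [-0.458, -0.012, -0.889]]
ft_force: [0.2, -0.2, -0.4]
gripper_width: -0.0002
grasp_force: 0.0
```

```bash
python3 st.py
python3 - <<'E'
from path import *
s=observe();P=s['eef_pos'];R=s['ee_rot']
q=[.6002,.1785,-.3364]
g=pose(q,[(-.20,.088,.045),(-.14,.088,.045),(-.03,.088,.045),(-.013,.088,.045)]);print(g)
for t in g:print(R.T@(t-P)*1e3)
E
```

```text
31.125 [ 0.938  0.291  1.791 -0.552  0.988 -0.026] [0.3439 0.3621 0.1989] z [ 0.432 -0.153 -0.889] y [ 0.312  0.95  -0.012] [ 0.2 -0.2 -0.4] -0.00022992784111786904 0.0
[[0.44045819 0.32758573 0.045     ]
 [0.49709513 0.30778026 0.045     ]
 [0.60092954 0.27147025 0.045     ]
 [0.61697667 0.2658587  0.045     ]]
[-20.7027033   -0.87974429 183.77123032]
[-74.03556319  -2.0171281  211.23597887]
[-171.81247301   -4.10233175  261.58801789]
[-186.92344998   -4.4245905   269.36969665]
```

Request:
servo_tool(rows=[[-5,0,55,0],[-12,0,110,0],[-18,-1,160,0],[-21,-1,184,0],[-45,-1,196,0],[-62,-2,205,0],[-74,-2,211,0],[-74,-2,211,0]])

```text
time_s: 32.12
eef_pos: [0.4995, 0.3055, 0.0481]
ee_rot: [[-0.843, 0.317, 0.434], [0.278, 0.948, -0.152], [-0.46, -0.008, -0.888]]
ft_force: [0.1, -0.1, -0.3]
gripper_width: 0.0007
grasp_force: 0.0
```

Request:
servo_tool(rows=[[-9,0,5,0],[-22,-1,11,0],[-36,-1,18,0],[-50,-1,25,0],[-64,-2,32,0],[-76,-2,38,0],[-87,-2,45,0],[-95,-2,49,0],[-98,-2,50,0],[-98,-2,50,0]])

```text
time_s: 33.38
eef_pos: [0.5996, 0.2677, 0.0458]
ee_rot: [[-0.847, 0.317, 0.427], [0.276, 0.948, -0.157], [-0.454, -0.015, -0.891]]
ft_force: [-8.5, -2.6, -0.2]
gripper_width: 0.0003
grasp_force: 3.5
```

```bash
python3 st.py
python3 - <<'E'
from path import *
q=[.6002,.1785,-.3364];P=observe()['eef_pos'];d=P[:2]-q[:2];c,s=np.cos(q[2]),np.sin(q[2]);print('cab',c*d[0]+s*d[1],-s*d[0]+c*d[1])
E
```

```text
33.375 [ 0.464  0.662  1.66  -0.647  0.581 -0.282] [0.5996 0.2677 0.0458] z [ 0.427 -0.157 -0.891] y [ 0.317  0.948 -0.015] [-8.5 -2.6 -0.2] 0.0003417167491682391 3.5485707846237347
cab -0.029968802118649086 0.08397805772339628
```

Request:
servo_tool(rows=[[-4,0,2,0],[-8,0,4,0],[-12,0,6,0],[-14,0,7,0],[-14,0,7,0]])

```text
time_s: 34.0
eef_pos: [0.6136, 0.2625, 0.0456]
ee_rot: [[-0.847, 0.317, 0.425], [0.276, 0.948, -0.157], [-0.453, -0.016, -0.891]]
ft_force: [-11.0, -2.2, 0.2]
gripper_width: 0.0003
grasp_force: 4.4
```

Request:
servo_tool(rows=[[-2,0,1,0],[-4,0,2,0],[-4,0,2,0]])

```text
time_s: 34.38
eef_pos: [0.6181, 0.2613, 0.0456]
ee_rot: [[-0.847, 0.317, 0.426], [0.276, 0.948, -0.157], [-0.453, -0.015, -0.891]]
ft_force: [-10.0, -2.7, -0.2]
gripper_width: 0.0006
grasp_force: 3.9
```

Request:
servo_tool(rows=[[-1,0,0.5,0],[-2,0,1,0],[-2,0,1,0]])

```text
time_s: 34.75
eef_pos: [0.6201, 0.2605, 0.0456]
ee_rot: [[-0.848, 0.317, 0.426], [0.276, 0.948, -0.157], [-0.453, -0.016, -0.891]]
ft_force: [-10.8, -2.3, 0.5]
gripper_width: 0.0005
grasp_force: 4.0
```

Request:
servo_tool(rows=[[-1,0,0.5,0],[-2,0,1,0],[-2,0,1,0]])

```text
time_s: 35.12
eef_pos: [0.6219, 0.26, 0.0455]
ee_rot: [[-0.848, 0.317, 0.425], [0.276, 0.948, -0.157], [-0.453, -0.016, -0.891]]
ft_force: [-11.4, -2.0, 1.7]
gripper_width: 0.0003
grasp_force: 5.2
```

Request:
servo_tool(rows=[[-1,0,0.5,0],[-2,0,1,0],[-2,0,1,0]])

```text
time_s: 35.5
eef_pos: [0.6227, 0.2595, 0.0454]
ee_rot: [[-0.848, 0.317, 0.424], [0.276, 0.948, -0.157], [-0.452, -0.016, -0.892]]
ft_force: [-18.4, -0.2, 5.0]
gripper_width: 0.0004
grasp_force: 8.6
```

Request:
servo_tool(rows=[[-1,0,0.5,0],[-1,0,0.5,0]])

```text
time_s: 35.75
eef_pos: [0.6231, 0.2594, 0.0453]
ee_rot: [[-0.849, 0.317, 0.423], [0.276, 0.948, -0.157], [-0.451, -0.017, -0.892]]
ft_force: [-23.6, 0.9, 6.4]
gripper_width: 0.0003
grasp_force: 10.5
```

The force jump shows the drawer has reached its rigid stop. I'll back off, wait and check.

Request:
servo_tool(rows=[[9,0,-5,0],[30,1,-15,0],[65,1,-33,0],[110,2,-57,0],[140,2,-72,0],[140,2,-72,0],[140,2,-72,0],[140,2,-72,0],[140,2,-72,0],[140,2,-72,0]])

```text
time_s: 37.0
eef_pos: [0.4804, 0.3119, 0.0478]
ee_rot: [[-0.844, 0.316, 0.433], [0.277, 0.949, -0.153], [-0.459, -0.009, -0.888]]
ft_force: [0.7, 0.4, 0.4]
gripper_width: 0.0005
grasp_force: 0.0
```

```bash
python3 st.py
python3 - <<'E'
from h import *
a=get_image("scene")[:,:,::-1];b=get_image("side")[:,:,::-1]
A=cv2.resize(a[140:350,210:410],None,fx=2,fy=2,interpolation=2)
B=cv2.resize(b[215:425,195:395],None,fx=2,fy=2,interpolation=2)
cv2.imwrite("pics/c6.png",np.hstack([A,B]))
E
```

```text
37.0 [ 0.656  0.578  1.845 -0.77   0.586  0.03 ] [0.4804 0.3119 0.0478] z [ 0.433 -0.153 -0.888] y [ 0.316  0.949 -0.009] [0.7 0.4 0.4] 0.0004886554131563323 0.0
```

View pics/c6.png

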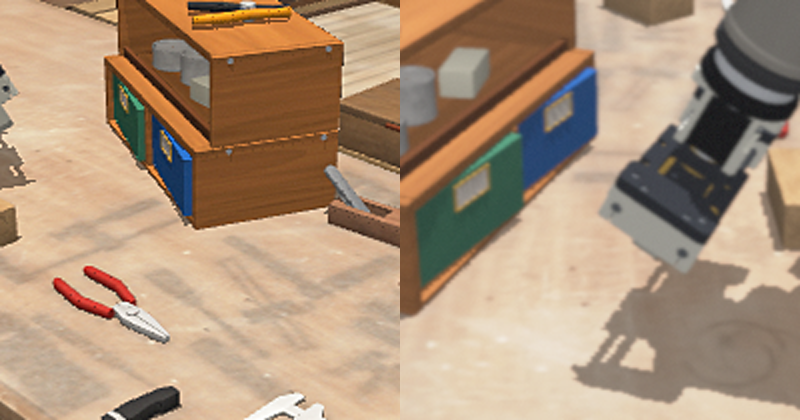

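Both drawers are shut, about a second after I let go. The pliers are undisturbed and the robot is clear. Handing in.

```bash
python3 -c "
from rig import *
print(workorder.hand_in())"
```

```text
the job is handed in; nothing more can be done
None
```

The job is handed in at about 37 s: the beech block was laid flat in the green drawer, which was pressed in until its catch held, and the last images show both drawers shut and the pliers where they were; I made no separate check on the calliper.

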